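# Sweep burnt-out tea lights into the crumb pan

## Task

Clear the burnt-out tea lights off the worktop: with your fingertips, sweep all three along the surface and through the open side of the blue crumb pan, until each lies wholly inside it. Only push them, gently: do not squeeze, pick up or lift them. Leave the little red-lidded pot that stands among them, and everything else on the worktop, where it is.

Things in the scene. Friction and masses are not known exactly. Their poses are not given: they have to be found in the camera images.
- tea_1 (a point): Burnt-out tea light in a round metal cup, loose, 14 g: 38 mm across, 15 mm tall, standing flat on the worktop. This point is its centre, half-way up (7.5 mm above what it stands on).
- tea_2 (a point): Burnt-out tea light in a round metal cup, loose, 14 g: 38 mm across, 15 mm tall, standing flat on the worktop. This point is its centre, half-way up (7.5 mm above what it stands on).
- tea_3 (a point): Burnt-out tea light in a round metal cup, loose, 14 g: 38 mm across, 15 mm tall, standing flat on the worktop. This point is its centre, half-way up (7.5 mm above what it stands on).
- tea_light_1: The tea light whose centre is tea_1; origin at the centre of its underside.
- tea_light_2: The tea light whose centre is tea_2; origin at the centre of its underside.
- tea_light_3: The tea light whose centre is tea_3; origin at the centre of its underside.
- pan_floor (a point): Blue plastic crumb pan, fastened to the worktop: a low tray with walls on three sides and one open side. This point is the centre of its inner floor, 2 mm above the worktop. Its x axis runs along the width (inside 200 mm, from -100 to +100), its +y axis points out through the open side; the inside reaches from y = -65 mm (back wall) to y = +65 mm (front edge, from where a short lip slopes down to the worktop by y = +76 mm). Walls 3 mm thick, tops 25 mm above the worktop.
- pot (a point): Bystander among the tea lights: small white pot with a red lid, 58 mm across, 50 mm tall. This point is its centre, half-way up. The pot and the three tea lights stand at the four corners of a rough rectangle, in two rows about 0.48 m and 0.65 m ahead of the robot, two in each row about 0.16 m apart; which corner has the pot varies, so it may stand between a tea light and the pan. The lane between the rows is free.
- tin_half: Bystander: half-height food tin, 75 mm across, 58 mm tall, behind the work; origin at the centre of its underside.
- garlic: Bystander: head of garlic, 60 x 57 x 58 mm, at the back left of the work; origin at the centre of its underside.
- lemon: Bystander: lemon, 78 x 55 x 56 mm, behind the work; origin under its centre, on the worktop.
- yellow_tub: Bystander: small yellow tub with a white lid, 74 mm across, 66 mm tall, at the front left; origin at the centre of its underside.

How it is judged:
By the outcome, as a careful person would: the job done as asked, in the order asked, and still so for the second after the job is handed in, with the robot touching nothing.
It also fails if it takes over 72 s, if anything falls off the work surface, if the arm or the gripper's body presses on something with over 40 N, if the wrist force passes 120 N, or if a joint passes its speed limit or range.

## Robot

A 6-joint arm with a two-finger parallel gripper is mounted at the origin on a cart in front of the work surface, level with it; the furniture and walls round the work are solid. World frame = base frame: x ahead of the robot, y to its left, z up, the work surface at z = 0. Lengths are in m, angles in rad, forces in N, time in s.
With the tool pointing down it reaches from about 0.325 to 0.775 m from the base axis. Payload 5.5 kg.
Tool frame: the origin (TCP) lies on the centre line of the jaws, within the pads' length; the fingertips stand finger_overhang ahead of it and the grasp point (between the pads) lies 5 mm behind it (finger_overhang is the distance from the TCP to the fingertips, in m); z points along the fingers, y is the line along which they close (so a half turn about z gives the same grasp; the last joint's range is limited). The gripper opens to 88 mm and grips with 3 to 60 N. Pads are 20 mm wide; open, the fingers measure 115 mm over their backs; the gripper's body (75 mm by 178 mm) begins 61 mm behind the grasp point.
Start: joints at [1.053, 0.091, 1.231, -0, 1.82, -0.057], TCP at [0.267, 0.537, 0.237] pointing down, gripper open.
Joint ranges: [-2.87, 2.87], [-0.86, 2.18], [0.17, 2.46], [-1.51, 4.65], [0.06, 2.69], [-2.65, 2.65]. Speed limits (rad/s): [2.57, 2.57, 3.01, 3.14, 3.14, 3.14].

## Interface

Orientations are given as a unit quaternion [w, x, y, z].
In Python, from station import * gives the robot as it stands. The module is installed in compiled form; this text tells all that it offers.
- The arm moves only by the tool send_rows, never from a script. Its argument "rows" is a list of rows, each a list of 3 entries, a list of its own where there are three numbers: the turn, a rotation vector about the tool's x, y, z in rad, then the shift along the tool's x, y, z in mm, then the finger opening in mm, from 0 to 87.8. In form: [[[rx, ry, rz], [x, y, z], fingers], ...]. A call has 1 to 10 rows; each row shifts and turns the commanded pose from where the row before left it, along the tool's axes as they then stand; what a row does not reach is not made up. A row lasts 1/10 s, in which the tool goes at most 50 mm and 8.59 degrees, less where a joint would pass 70% of its speed; a pose out of reach is approached as far as the arm can. A call with a gripper value outside its range is refused whole. The fingers move at their own pace and stop on an object; the grip force is fixed at half the most. Time passes only in rows, so rows that do not move let the fingers close. It gives the time, the measured TCP pose, the force, the opening and the grip force at its end, in the units of the state.
- state(): the state, without advancing time (a new reading comes with each control period).
- capture(name): name is "scene" or "top"; returns the picture (480x640x3 uint8, red, green, blue); there is no depth.
- camera_params(name): a dict with "fx", "fy", "cx", "cy" (pixels), "rvec" (rotation vector, rad) and "tvec" (3), from world to camera coordinates, as OpenCV has them. Camera axes: x right, y down, z forward; pixel columns grow to the right and rows downward; lengths in m; the calibration is good to about 2 mm. A picture is of the moment at which its call begins. camera_params takes no time and is no camera call.
- job_done(): hands the job in; it is judged then, once.
The state is a dict: "time": time; "qpos": joint angles; "qd": joint speeds; "tau": joint torques, N m; "eef_pos": TCP position; "tool_rot": TCP orientation; "ft_force": force on the tool from outside, world axes, zero at the start; "torque": the same for the moment, N m; "grip_width": opening from 0.0 (shut) to 1.0 (fully open); "grasp_force": force on a finger pad.
Only numpy, scipy, OpenCV 4.12 (cv2) and the standard library are available. Lean on these libraries where they do the work, as an engineer would, in place of code of your own. Each camera call takes 0.05 s, during which the arm holds its last target. There are 200 camera calls.

## Working session

There is one attempt and no reset: what is moved stays moved. The work goes in short steps, Python scripts to look and compute and a tool call to move; the robot and the scene stay as the last step left them, time stands still between calls to the robot, and variables do not carry over. Pictures are saved under pics/ and viewed, at most 10 in all, crops included, and the job is handed in when it is done.

Besides the shell and the picture viewer there is one more tool, called after "Call:" as name([rows], argument=value, ...), one row to a line, values as JSON. send_rows: Moves the arm, as the interface text tells. Its arguments: {"type":"object","properties":{"rows":{"type":"array"}},"required":["rows"]}

```bash
mkdir -p pics; python3 - <<'E'
from station import *
import cv2
for n in("scene","top"):
    cv2.imwrite(f"pics/{n}0.png",capture(n)[:,:,::-1]); print(camera_params(n))
print(state())
E
```

```text
{'fx': 498.72770651778046, 'fy': 498.72770651778046, 'cx': 324.36159067219285, 'cy': 231.3128380983021, 'rvec': array([ 2.07966598, -0.88247972,  0.42916646]), 'tvec': array([-0.35368654,  0.29473548,  0.68519021])}
{'fx': 597.6639847323055, 'fy': 597.6639847323055, 'cx': 312.20189406582443, 'cy': 241.89313572298323, 'rvec': array([ 2.17889713, -2.16619724,  0.08014918]), 'tvec': array([0.05315302, 0.57531507, 1.37116992])}
{'time': 0.1, 'qpos': array([ 1.05331590e+00,  9.17852494e-02,  1.23175351e+00, -2.45198342e-05,
        1.81977883e+00, -5.66872673e-02]), 'qd': array([-3.94519469e-04, -1.90709670e-03, -2.49931182e-03,  5.42751764e-05,
        6.65579590e-04,  1.04109658e-03]), 'tau': array([ 2.78508945e-03, -4.47857022e+01, -4.07569027e+01,  6.99342904e-02,
        2.84374331e-02, -8.50337256e-05]), 'eef_pos': array([0.26668172, 0.53721641, 0.23562566]), 'tool_rot': array([-2.32816209e-04,  2.28366486e-01,  9.73574858e-01, -8.30538099e-04]), 'ft_force': array([ 0.84067025,  0.34235572, -0.26601239]), 'torque': array([-0.00683741,  0.03771401,  0.00279568]), 'grasp_force': 0.0, 'grip_width': 1.0024286694924582}
```

View pics/top0.png

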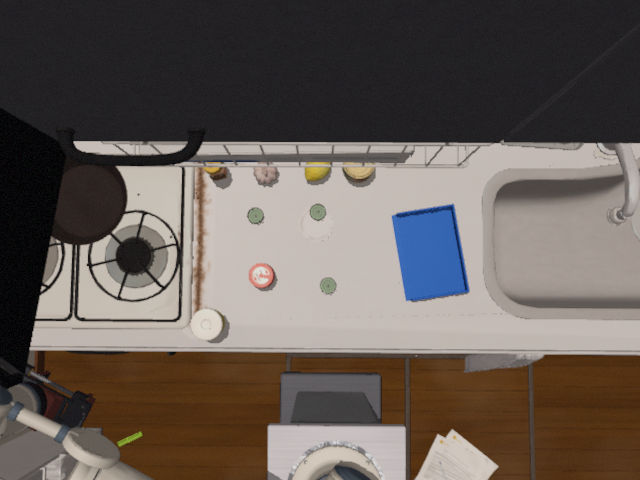

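View pics/scene0.png

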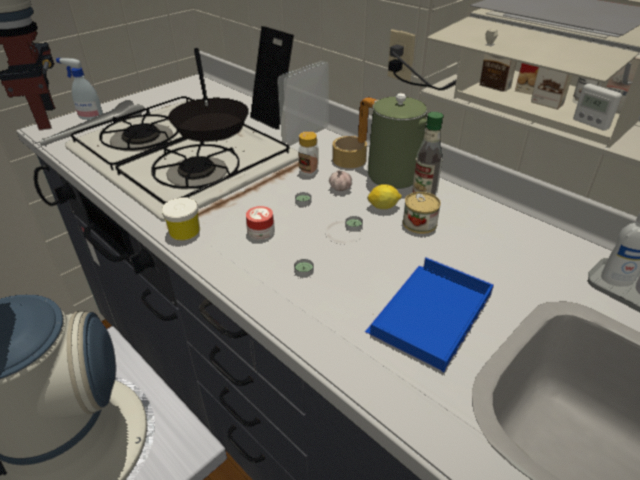

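Top view: tea lights at about (256,216), (318,212) and (328,286). The pot is at (261,276), and the pan spans x 393–467 with its open side facing left. The scene view agrees, with the lane between the rows clear.

```bash
cat > h.py <<'E'
from station import *
import cv2, numpy as np
def ray(n,uv,z):
    p=camera_params(n);R=cv2.Rodrigues(np.array(p['rvec']))[0];t=np.array(p['tvec'])
    d=R.T@np.array([(uv[0]-p['cx'])/p['fx'],(uv[1]-p['cy'])/p['fy'],1]);c=-R.T@t
    return (c+d*(z-c[2])/d[2])[:3]
def blobs(im,lo,hi,amin,box=None):
    h=cv2.cvtColor(im,cv2.COLOR_RGB2HSV);m=cv2.inRange(h,lo,hi)
    n,l,s,c=cv2.connectedComponentsWithStats(m)
    return [(c[i],s[i]) for i in range(1,n) if s[i][4]>=amin],m
def teas(n,im=None):
    im=capture(n) if im is None else im
    b,_=blobs(im,(45,50,30),(90,255,200),25)
    return [(c.round(1),s[4],ray(n,c,.013)[:2].round(4)) for c,s in b]
E
python3 - <<'E'
from h import *
for n in("top","scene"):
    im=capture(n)
    for t in teas(n,im): print(n,t)
    b,m=blobs(im,(105,150,60),(125,255,255),500)
    for c,s in b: print('blue',c,s)
    cs=max(cv2.findContours(m,0,2)[0],key=cv2.contourArea)
    q=cv2.approxPolyDP(cv2.convexHull(cs),6,True)[:,0]
    for p in q: print(p,ray(n,p,.025)[:2].round(3),ray(n,p,0)[:2].round(3))
    b,_=blobs(im,(0,150,90),(6,255,255),60)
    for c,s in b:print('red',c,s,ray(n,c,.05)[:2])
im=capture("top")[130:360,180:490]
cv2.imwrite('pics/crop.png',cv2.resize(im,(775,575),interpolation=2)[:,:,::-1])
for k,uv,z in(('tin',(358,168),.058),('lem',(317,169),.03),('gar',(265,173),.03),('tub',(207,324),.066)):print(k,ray('top',uv,z)[:2].round(3))
E
```

```text
blue [429.72558309 252.7199344 ] [ 392  205   77   95 5488]
[452 205] [ 0.663 -0.27 ] [ 0.667 -0.276]
[468 290] [ 0.465 -0.305] [ 0.465 -0.311]
[406 299] [ 0.444 -0.161] [ 0.443 -0.165]
[392 216] [ 0.637 -0.13 ] [ 0.64  -0.133]
scene (array([434.2, 120.6]), np.int32(272), array([1.1891, 0.2105]))
scene (array([302.8, 197.8]), np.int32(50), array([0.6371, 0.1947]))
scene (array([353.7, 222.5]), np.int32(70), array([0.6462, 0.0468]))
scene (array([303.5, 266.6]), np.int32(109), array([0.4726, 0.0217]))
blue [431.72375619 312.75683772] [ 366  258  127  114 7678]
[492 285] [ 0.664 -0.269] [ 0.691 -0.259]
[443 371] [ 0.445 -0.31 ] [ 0.463 -0.302]
[366 331] [ 0.424 -0.176] [ 0.442 -0.162]
[426 258] [ 0.644 -0.14 ] [ 0.67  -0.125]
red [259.83419689 223.84974093] [247 217  26  13 193] [0.4735886  0.14787742]
tin [ 0.743 -0.048]
lem [0.747 0.046]
gar [0.737 0.169]
tub [0.385 0.291]
```

View pics/crop.png

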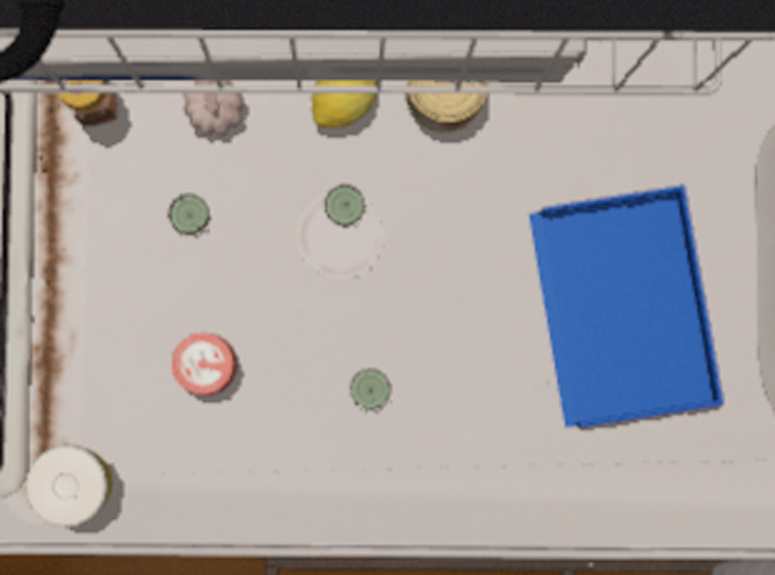

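The crop shows the tea lights at (189,214), (344,204) and (370,388), the pot at (204,364), and the pan mouth on the left running from (531,213) to (568,425). I'll cross-check the top view, the tall objects at the back and the rack height.

```bash
python3 - <<'E'
from h import *
import station
print([ (k,getattr(station,k)) for k in dir(station) if 'over' in k.lower() or 'finger' in k.lower()])
im=capture("top")
b,_=blobs(im,(40,25,40),(95,255,200),60)
for c,s in b:
    if 200<c[0]<380 and 180<c[1]<320: print(c,s[4],ray('top',c,.013)[:2].round(4))
def proj(n,P):
    p=camera_params(n);K=np.array([[p['fx'],0,p['cx']],[0,p['fy'],p['cy']],[0,0,1]])
    return cv2.projectPoints(np.array([P],float),np.array(p['rvec']),np.array(p['tvec']),K,None)[0].ravel().round(0)
for z in(.2,.3,.4,.5,.6):
    A=ray('top',(467,166),z);B=ray('top',(300,166),z);print(z,A.round(3),proj('scene',A),B.round(3),proj('scene',B))
print('jar base',ray('scene',(307,174),0),'canister base front',ray('scene',(385,183),0))
print('pot top',ray('top',(261,275.5),.05),proj('scene',[.474,.148,.05]))
# pan from both views, floor/edge
for z in (.05,.08,.1): print('jar cap',z,ray('top',(214,168),z),ray('scene',(308,140),z))
E
```

```text
[('finger_overhang', 0.014)]
[317.32       211.82285714] 175 [0.6474 0.045 ]
[255.08522727 215.23863636] 176 [0.6386 0.1922]
[327.67045455 285.31818182] 176 [0.4742 0.0198]
0.2 [ 0.719 -0.263  0.2  ] [527. 190.] [0.717 0.081 0.2  ] [367. 127.]
0.3 [ 0.697 -0.238  0.3  ] [520. 134.] [0.696 0.077 0.3  ] [364.  82.]
0.4 [ 0.675 -0.213  0.4  ] [513.  69.] [0.674 0.074 0.4  ] [359.  30.]
0.5 [ 0.654 -0.188  0.5  ] [505.  -7.] [0.653 0.071 0.5  ] [354. -33.]
0.6 [ 0.632 -0.163  0.6  ] [ 495. -100.] [0.631 0.067 0.6  ] [ 349. -108.]
jar base [0.73261532 0.27933297 0.        ] canister base front [0.83468719 0.11068155 0.        ]
pot top [0.49516418 0.1727141  0.05      ] [260. 224.]
jar cap 0.05 [0.74381889 0.28534668 0.05      ] [0.79625507 0.33904024 0.05      ]
jar cap 0.08 [0.73750697 0.27996641 0.08      ] [0.75570496 0.29648497 0.08      ]
jar cap 0.1 [0.73329902 0.27637955 0.1       ] [0.72867156 0.26811479 0.1       ]
```

Call:
send_rows([
  [[0, 0, 0.146], [0, 0, 0], 24],
  [[0, 0, 0.146], [0, 0, 0], 24],
  [[0, 0, 0.146], [0, 0, 0], 24],
  [[0, 0, 0.146], [0, 0, 0], 24],
  [[0, 0, 0.146], [0, 0, 0], 24],
  [[0, 0, 0.146], [0, 0, 0], 24],
  [[0, 0, 0.146], [0, 0, 0], 24],
  [[0, 0, 0], [-35, 12, 0], 24],
  [[0, 0, 0], [-35, 12, 0], 24],
  [[0, 0, 0], [-35, 12, 0], 24],
])

```text
time: 1.3
eef_pos: [0.3121, 0.4349, 0.2364]
tool_rot: [0.0, 0.675, 0.738, -0.0]
ft_force: [0.4, -0.2, -0.6]
grip_width: 0.273
grasp_force: 0.0
```

Call:
send_rows([
  [[0, 0, 0], [-38, 12, 0], 24],
  [[0, 0, 0], [-38, 12, 0], 24],
  [[0, 0, 0], [-38, 12, 0], 24],
  [[0, 0, 0], [-38, 12, 0], 24],
  [[0, 0, 0], [-38, 12, 0], 24],
  [[0, 0, 0], [-38, 12, 0], 24],
  [[0, 0, 0], [-38, 12, 0], 24],
  [[0, 0, 0], [-38, 12, 0], 24],
  [[0, 0, 0], [-38, 12, 0], 24],
  [[0, 0, 0], [0, 0, 0], 24],
])

```text
time: 2.3
eef_pos: [0.4506, 0.1011, 0.2364]
tool_rot: [0.001, 0.677, 0.736, -0.001]
ft_force: [0.4, 0.9, -0.2]
grip_width: 0.272
grasp_force: 0.0
```

```bash
cat >> h.py <<'E'
def to(x,y,ztip,yaw=None):
    "shift (mm) in tool axes to put the TCP over x,y with tips at ztip; yaw= angle of tool x (deg)"
    from scipy.spatial.transform import Rotation as Ro
    s=state();q=s['tool_rot'];R=Ro.from_quat([q[1],q[2],q[3],q[0]]).as_matrix()
    p=s['eef_pos'];a=np.degrees(np.arctan2(R[1,0],R[0,0]))
    print('t',round(s['time'],2),'pos',p.round(4),'yaw',a.round(2),'tilt',R[:,2].round(4),'F',s['ft_force'].round(1),'w',s['grip_width'])
    print('shift',(R.T@(np.array([x,y,ztip+finger_overhang])-p)*1000).round(1), '' if yaw is None else ('turn tz',np.radians(a-yaw).round(3)))
E
python3 - <<'E'
from h import *
to(.4695,.066,.006,95.1)
cv2.imwrite("pics/s1.png",capture("scene")[:,:,::-1])
E
```

```text
t 2.3 pos [0.4506 0.1011 0.2364] yaw 94.71 tilt [ 1.0e-04 -1.5e-03 -1.0e+00] F [ 0.4  0.9 -0.2] w 0.27162841291037565
shift [-36.2  16.  216.5] ('turn tz', np.float64(-0.007))
```

View pics/s1.png

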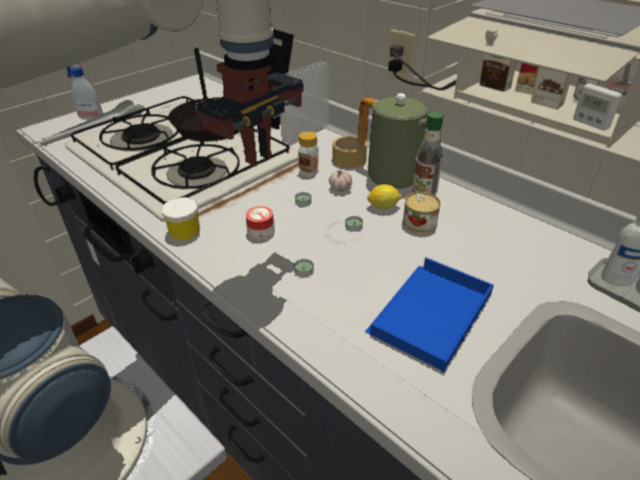

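The scene view shows the gripper at about (250,110) with its long side along the tool's y axis. The tea lights haven't moved. Next I lower it behind tea 3.

Call:
send_rows([
  [[0, 0, 0], [-12, 5, 20], 24],
  [[0, 0, 0], [-12, 5, 40], 24],
  [[0, 0, 0], [-12, 6, 40], 24],
  [[0, 0, 0], [0, 0, 40], 24],
  [[0, 0, 0], [0, 0, 40], 24],
  [[0, 0, 0], [0, 0, 20], 24],
  [[0, 0, 0], [0, 0, 10], 24],
  [[0, 0, 0], [0, 0, 6], 24],
  [[0, 0, 0], [0, 0, 0], 24],
  [[0, 0, 0], [0, 0, 0], 24],
])

```text
time: 3.35
eef_pos: [0.4695, 0.0707, 0.0222]
tool_rot: [0.001, 0.675, 0.738, 0.001]
ft_force: [0.9, 0.5, 0.0]
grip_width: 0.269
grasp_force: 0.0
```

```bash
python3 - <<'E'
from h import *
to(.498-.0022,-.256+.0249,.006,95.1)
for t in teas('scene'): print(t)
E
```

```text
t 3.35 pos [0.4695 0.0707 0.0222] yaw 95.06 tilt [ 2.4e-03  3.0e-04 -1.0e+00] F [0.9 0.5 0. ] w 0.2690156045749623
shift [-303.    -0.5    2.2] ('turn tz', np.float64(-0.001))
(array([434.2, 120.6]), np.int32(274), array([1.189 , 0.2104]))
(array([353.6, 222.5]), np.int32(69), array([0.646 , 0.0468]))
(array([303.9, 266.6]), np.int32(99), array([0.4732, 0.0211]))
```

Call:
send_rows([
  [[0, 0, 0], [-6, 0, 1], 24],
  [[0, 0, 0], [-8, 0, 1], 24],
  [[0, 0, 0], [-8, 0, 0], 24],
  [[0, 0, 0], [-8, 0, 0], 24],
  [[0, 0, 0], [-10, 0, 0], 24],
  [[0, 0, 0], [-10, 0, 0], 24],
  [[0, 0, 0], [-10, 0, 0], 24],
  [[0, 0, 0], [-10, 0, 0], 24],
  [[0, 0, 0], [-10, 0, 0], 24],
  [[0, 0, 0], [-10, 0, 0], 24],
])

```text
time: 4.4
eef_pos: [0.4766, -0.0202, 0.0186]
tool_rot: [-0.0, 0.675, 0.738, -0.0]
ft_force: [-1.0, -0.2, 0.3]
grip_width: 0.276
grasp_force: 0.1
```

Call:
send_rows([
  [[0, 0, 0], [-10, 0, 0], 24],
  [[0, 0, 0], [-10, 0, 0], 24],
  [[0, 0, 0], [-10, 0, 0], 24],
  [[0, 0, 0], [-10, 0, 0], 24],
  [[0, 0, 0], [-10, 0, 0], 24],
  [[0, 0, 0], [-10, 0, 0], 24],
  [[0, 0, 0], [-10, 0, 0], 24],
  [[0, 0, 0], [-5, 0, 0], 24],
  [[0, 0, 0], [0, 0, 0], 24],
  [[0, 0, 0], [0, 0, 0], 24],
])

```text
time: 5.4
eef_pos: [0.483, -0.094, 0.0185]
tool_rot: [-0.0, 0.675, 0.737, -0.0]
ft_force: [-0.5, -0.6, 0.2]
grip_width: 0.271
grasp_force: 0.0
```

```bash
python3 - <<'E'
from h import *
to(.498-.0022,-.256+.0249,.006,95.1)
im=capture('scene')
for t in teas('scene',im): print(t)
cv2.imwrite("pics/s2.png",cv2.resize(im[130:400,230:550],(800,600)[:2] if 0 else (710,600))[:,:,::-1])
E
```

```text
t 5.4 pos [ 0.483  -0.094   0.0185] yaw 95.03 tilt [-3.e-04  2.e-04 -1.e+00] F [-0.5 -0.6  0.2] w 0.2713318431700035
shift [-137.7    0.7   -1.5] ('turn tz', np.float64(-0.001))
(array([434.2, 120.6]), np.int32(273), array([1.1889, 0.2104]))
(array([302.7, 197.7]), np.int32(49), array([0.6371, 0.195 ]))
(array([363.3, 300. ]), np.int32(116), array([ 0.4842, -0.1193]))
```

View pics/s2.png

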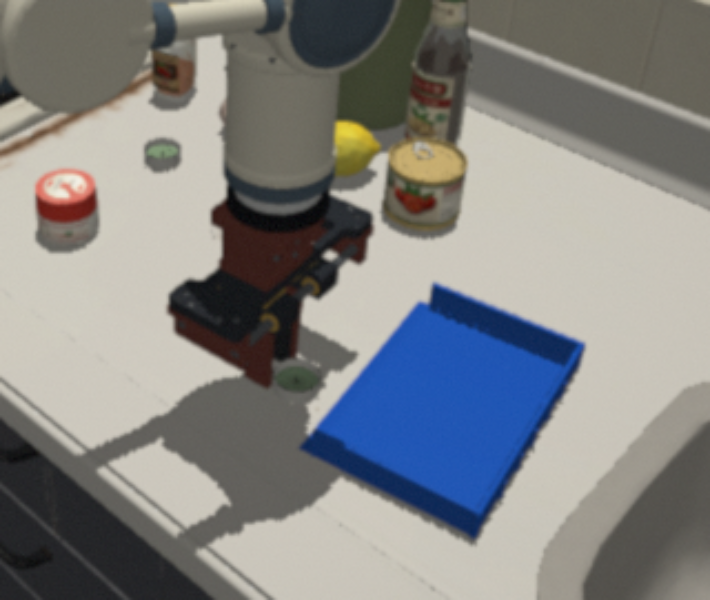

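Crop: tea 3 is cradled at the fingertips at (297,378), square to the pan mouth and clear of the near wall. I'll continue into the pan with the tips slightly higher.

Call:
send_rows([
  [[0, 0, 0], [-6, 0.5, -1], 24],
  [[0, 0, 0], [-10, 0.5, -1], 24],
  [[0, 0, 0], [-10, 0, 0], 24],
  [[0, 0, 0], [-10, 0, 0], 24],
  [[0, 0, 0], [-10, 0, 0], 24],
  [[0, 0, 0], [-10, 0, 0], 24],
  [[0, 0, 0], [-10, 0, 0], 24],
  [[0, 0, 0], [-10, 0, 0], 24],
  [[0, 0, 0], [-10, 0, 0], 24],
  [[0, 0, 0], [-10, 0, 0], 24],
])

```text
time: 6.45
eef_pos: [0.4926, -0.1904, 0.0206]
tool_rot: [-0.0, 0.675, 0.738, -0.0]
ft_force: [-0.0, 0.2, -0.1]
grip_width: 0.273
grasp_force: 0.1
```

Call:
send_rows([
  [[0, 0, 0], [-10, 0, 0], 24],
  [[0, 0, 0], [-10, 0, 0], 24],
  [[0, 0, 0], [-10, 0, 0], 24],
  [[0, 0, 0], [-7, 0, 0], 24],
  [[0, 0, 0], [-4, 0, 0], 24],
  [[0, 0, 0], [0, 0, 0], 24],
  [[0, 0, 0], [5, 0, 0], 24],
  [[0, 0, 0], [10, 0, 0], 24],
  [[0, 0, 0], [5, 0, -20], 24],
  [[0, 0, 0], [0, 0, -40], 24],
])

```text
time: 7.45
eef_pos: [0.4922, -0.2076, 0.0773]
tool_rot: [-0.004, 0.675, 0.738, -0.001]
ft_force: [1.8, 0.4, -0.1]
grip_width: 0.273
grasp_force: 0.0
```

```bash
cat >> h.py <<'E'
C=np.array([.5535,-.222]);N=np.array([-.156,.988]);X=np.array([.988,.156])
def loc(p): p=np.array(p)-C; return (p@X*1000).round(0),(p@N*1000).round(0)
E
python3 - <<'E'
from h import *
for t in teas('scene'): print(t,loc(t[2]))
d=np.array([.586,-.237])-np.array([.6467,.046]);d/=np.linalg.norm(d)
print('yaw',np.degrees(np.arctan2(-d[1],-d[0])))
st=np.array([.6467,.046])-d*.05; print(st)
to(*st,.006,np.degrees(np.arctan2(-d[1],-d[0])))
E
```

```text
(array([302.5, 197.7]), np.int32(49), array([0.6369, 0.1955])) (np.float64(148.0), np.float64(399.0))
(array([353.5, 222.4]), np.int32(67), array([0.6461, 0.0471])) (np.float64(133.0), np.float64(251.0))
(array([432.1, 336.5]), np.int32(182), array([ 0.499 , -0.2551])) (np.float64(-59.0), np.float64(-24.0))
yaw 77.89418222873798
[0.65718589 0.0948881 ]
t 7.5 pos [ 0.4962 -0.2098  0.0878] yaw 95.13 tilt [ 0.0059 -0.0026 -1.    ] F [ 2.4 -0.5  6.1] w 0.27705682442341034
shift [289.3 187.2  67.9] ('turn tz', np.float64(0.301))
```

Tea 3 is well inside, at pan-local (-59,-24) mm. Next is tea 2.

Call:
send_rows([
  [[0, 0, 0.1], [0, 0, -20], 24],
  [[0, 0, 0.1], [0, 0, -20], 24],
  [[0, 0, 0.1], [0, 0, -20], 24],
  [[0, 0, 0], [20, 6, 0], 24],
  [[0, 0, 0], [40, 11, 0], 24],
  [[0, 0, 0], [40, 11, 0], 24],
  [[0, 0, 0], [40, 11, 0], 24],
  [[0, 0, 0], [40, 11, 0], 24],
  [[0, 0, 0], [40, 11, 0], 24],
  [[0, 0, 0], [40, 11, 0], 24],
])

```text
time: 8.5
eef_pos: [0.6197, 0.0314, 0.1409]
tool_rot: [0.0, 0.778, 0.629, 0.0]
ft_force: [0.7, -0.5, -0.2]
grip_width: 0.276
grasp_force: 0.0
```

Call:
send_rows([
  [[0, 0, 0], [36, 11, 0], 24],
  [[0, 0, 0], [36, 11, 0], 24],
  [[0, 0, 0], [0, 0, 20], 24],
  [[0, 0, 0], [0, 0, 30], 24],
  [[0, 0, 0], [0, 0, 30], 24],
  [[0, 0, 0], [0, 0, 20], 24],
  [[0, 0, 0], [0, 0, 10], 24],
  [[0, 0, 0], [0, 0, 0], 24],
  [[0, 0, 0], [0, 0, 0], 24],
])

```text
time: 9.4
eef_pos: [0.6566, 0.0948, 0.0319]
tool_rot: [0.0, 0.778, 0.628, 0.001]
ft_force: [0.5, 0.2, 0.1]
grip_width: 0.275
grasp_force: 0.0
```

```bash
python3 - <<'E'
from h import *
to(.6572,.0949,.006,77.9)
im=capture('scene')
for t in teas('scene',im): print(t)
E
```

```text
t 9.4 pos [0.6566 0.0948 0.0319] yaw 77.87 tilt [ 1.6e-03  2.0e-04 -1.0e+00] F [0.5 0.2 0.1] w 0.2749865057382774
shift [ 0.3  0.5 11.9] ('turn tz', np.float64(-0.0))
(array([434.1, 120.7]), np.int32(276), array([1.1885, 0.2105]))
(array([302.8, 197.7]), np.int32(49), array([0.6374, 0.1948]))
(array([354.1, 222.4]), np.int32(50), array([0.6471, 0.0463]))
(array([431.5, 336.3]), np.int32(201), array([ 0.4985, -0.2542]))
```

Call:
send_rows([
  [[0, 0, 0], [0, 0, 8], 24],
  [[0, 0, 0], [0, 0, 4], 24],
  [[0, 0, 0], [-6, 0, 0], 24],
  [[0, 0, 0], [-8, 0, 0], 24],
  [[0, 0, 0], [-8, 0, 0], 24],
  [[0, 0, 0], [-8, 0, 0], 24],
  [[0, 0, 0], [-10, 0, 0], 24],
  [[0, 0, 0], [-10, 0, 0], 24],
  [[0, 0, 0], [-10, 0, 0], 24],
  [[0, 0, 0], [-10, 0, 0], 24],
])

```text
time: 10.45
eef_pos: [0.6413, 0.0249, 0.0187]
tool_rot: [0.0, 0.778, 0.628, 0.0]
ft_force: [0.0, -0.0, 0.3]
grip_width: 0.273
grasp_force: 0.2
```

Call:
send_rows([
  [[0, 0, 0], [-10, 0, 0], 24],
  [[0, 0, 0], [-10, 0, 0], 24],
  [[0, 0, 0], [-10, 0, 0], 24],
  [[0, 0, 0], [-10, 0, 0], 24],
  [[0, 0, 0], [-10, 0, 0], 24],
  [[0, 0, 0], [-10, 0, 0], 24],
  [[0, 0, 0], [-10, 0, 0], 24],
  [[0, 0, 0], [-10, 0, 0], 24],
  [[0, 0, 0], [-6, 0, 0], 24],
  [[0, 0, 0], [0, 0, 0], 24],
])

```text
time: 11.45
eef_pos: [0.6232, -0.0591, 0.0186]
tool_rot: [0.0, 0.778, 0.628, -0.0]
ft_force: [0.7, -0.2, -0.4]
grip_width: 0.272
grasp_force: 0.0
```

```bash
python3 - <<'E'
from h import *
d=-np.array([np.cos(np.radians(77.9)),np.sin(np.radians(77.9))])
e=np.array([.586,-.237])-d*.025
to(*e,.0065,77.9)
im=capture('scene')
for t in teas('scene',im): print(t,loc(t[2]))
E
```

```text
t 11.45 pos [ 0.6232 -0.0591  0.0186] yaw 77.79 tilt [-1.e-04 -2.e-04 -1.e+00] F [ 0.7 -0.2 -0.4] w 0.2717769739798727
shift [-156.7    1.2   -1.8] ('turn tz', np.float64(-0.002))
(array([434.9, 121.6]), np.int32(234), array([1.185 , 0.2053])) (np.float64(691.0), np.float64(324.0))
(array([302.8, 197.8]), np.int32(52), array([0.637 , 0.1945])) (np.float64(147.0), np.float64(398.0))
(array([392.8, 256.1]), np.int32(72), array([ 0.616 , -0.0826])) (np.float64(83.0), np.float64(128.0))
(array([431.5, 336.4]), np.int32(202), array([ 0.4985, -0.2542])) (np.float64(-59.0), np.float64(-23.0))
```

Call:
send_rows([
  [[0, 0, 0], [-6, -0.5, -1], 24],
  [[0, 0, 0], [-10, -1, -1], 24],
  [[0, 0, 0], [-10, -1, 0], 24],
  [[0, 0, 0], [-10, -1, 0], 24],
  [[0, 0, 0], [-10, -1, 0], 24],
  [[0, 0, 0], [-10, -0.5, 0], 24],
  [[0, 0, 0], [-10, 0, 0], 24],
  [[0, 0, 0], [-10, 0, 0], 24],
  [[0, 0, 0], [-10, 0, 0], 24],
  [[0, 0, 0], [-10, 0, 0], 24],
])

```text
time: 12.5
eef_pos: [0.5981, -0.1518, 0.0207]
tool_rot: [0.0, 0.778, 0.628, 0.0]
ft_force: [-0.1, 0.3, 0.2]
grip_width: 0.273
grasp_force: 0.4
```

Call:
send_rows([
  [[0, 0, 0], [-10, 0, 0], 24],
  [[0, 0, 0], [-10, 0, 0], 24],
  [[0, 0, 0], [-10, 0, 0], 24],
  [[0, 0, 0], [-10, 0, 0], 24],
  [[0, 0, 0], [-10, 0, 0], 24],
  [[0, 0, 0], [-6, 0, 0], 24],
  [[0, 0, 0], [0, 0, 0], 24],
  [[0, 0, 0], [8, 0, 0], 24],
  [[0, 0, 0], [12, 0, 0], 24],
  [[0, 0, 0], [0, 0, -30], 24],
])

```text
time: 13.5
eef_pos: [0.5884, -0.1826, 0.0456]
tool_rot: [-0.004, 0.777, 0.629, -0.002]
ft_force: [0.2, 0.3, -0.7]
grip_width: 0.276
grasp_force: 0.0
```

```bash
python3 - <<'E'
from h import *
for t in teas('scene'): print(t,loc(t[2]))
d=-np.array([.5,.866]);st=np.array([.638,.1935])-d*.040; print(st)
to(*st,.006,60)
E
```

```text
(array([302.6, 197.7]), np.int32(47), array([0.637 , 0.1952])) (np.float64(148.0), np.float64(399.0))
(array([447., 303.]), np.int32(120), array([ 0.5808, -0.2304])) (np.float64(26.0), np.float64(-13.0))
(array([431.3, 336.1]), np.int32(160), array([ 0.4988, -0.2537])) (np.float64(-59.0), np.float64(-23.0))
[0.658   0.22814]
t 13.55 pos [ 0.5919 -0.1844  0.0547] yaw 77.97 tilt [ 2.5e-03 -4.0e-04 -1.0e+00] F [ 2.4 -0.7  4.3] w 0.27189548831862653
shift [417.2 -21.5  34.7] ('turn tz', np.float64(0.314))
```

Call:
send_rows([
  [[0, 0, 0.0785], [0, 0, -20], 24],
  [[0, 0, 0.0785], [0, 0, -25], 24],
  [[0, 0, 0.0785], [0, 0, -25], 24],
  [[0, 0, 0.0785], [0, 0, -25], 24],
  [[0, 0, 0], [20, -8, 0], 24],
  [[0, 0, 0], [39, -15, 0], 24],
  [[0, 0, 0], [39, -15, 0], 24],
  [[0, 0, 0], [39, -15, 0], 24],
  [[0, 0, 0], [39, -15, 0], 24],
  [[0, 0, 0], [39, -15, 0], 24],
])

```text
time: 14.55
eef_pos: [0.6269, 0.0445, 0.1459]
tool_rot: [0.0, 0.866, 0.499, 0.001]
ft_force: [-0.2, -0.3, 0.2]
grip_width: 0.277
grasp_force: 0.0
```

Call:
send_rows([
  [[0, 0, 0], [39, -15, 0], 24],
  [[0, 0, 0], [39, -15, 0], 24],
  [[0, 0, 0], [39, -15, 0], 24],
  [[0, 0, 0], [39, -15, 0], 24],
  [[0, 0, 0], [19, -6, 0], 24],
  [[0, 0, 0], [0, 0, 0], 24],
  [[0, 0, 0], [0, 0, 0], 24],
])

```text
time: 15.25
eef_pos: [0.6572, 0.2268, 0.1454]
tool_rot: [0.0, 0.866, 0.5, -0.0]
ft_force: [0.7, -1.1, 0.2]
grip_width: 0.273
grasp_force: 0.0
```

```bash
python3 - <<'E'
from h import *
to(.658,.2281,.006,60)
im=capture('scene');cv2.imwrite("pics/s3.png",im[:,:,::-1])
E
```

```text
t 15.25 pos [0.6572 0.2268 0.1454] yaw 59.96 tilt [-1.e-04 -5.e-04 -1.e+00] F [ 0.7 -1.1  0.2] w 0.272768981915259
shift [  1.6  -0.  125.4] ('turn tz', np.float64(-0.001))
```

View pics/s3.png

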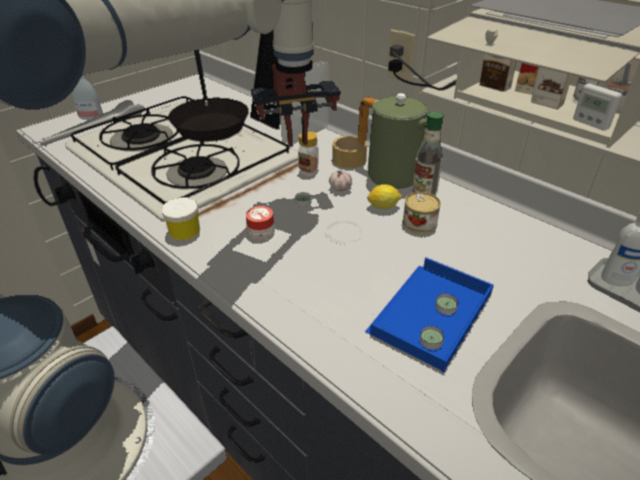

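Scene view: two tea lights are in the pan, at (446,304) and (431,338). The gripper is behind tea 1 at (303,197), with the jar at (308,155) to its rear. I'll lower it carefully.

Call:
send_rows([
  [[0, 0, 0], [2, 0, 15], 24],
  [[0, 0, 0], [0, 0, 25], 24],
  [[0, 0, 0], [0, 0, 20], 24],
  [[0, 0, 0], [0, 0, 15], 24],
  [[0, 0, 0], [0, 0, 15], 24],
  [[0, 0, 0], [0, 0, 15], 24],
  [[0, 0, 0], [0, 0, 12], 24],
  [[0, 0, 0], [0, 0, 7], 24],
  [[0, 0, 0], [0, 0, 0], 24],
  [[0, 0, 0], [0, 0, 0], 24],
])

```text
time: 16.3
eef_pos: [0.6589, 0.2278, 0.0222]
tool_rot: [0.0, 0.867, 0.499, 0.0]
ft_force: [0.6, 0.6, 1.1]
grip_width: 0.27
grasp_force: 0.0
```

```bash
python3 - <<'E'
from h import *
to(.658,.2281,.006,60)
im=capture('scene')
for t in teas('scene',im): print(t,loc(t[2]))
cv2.imwrite("pics/s4.png",cv2.resize(im[40:280,200:460],(650,600))[:,:,::-1])
E
```

```text
t 16.3 pos [0.6589 0.2278 0.0222] yaw 59.87 tilt [ 7.e-04  2.e-04 -1.e+00] F [0.6 0.6 1.1] w 0.26996775850965615
shift [-0.2 -1.   2.2] ('turn tz', np.float64(-0.002))
(array([434.2, 120.6]), np.int32(272), array([1.1892, 0.2105])) (np.float64(696.0), np.float64(328.0))
(array([302.7, 197.7]), np.int32(32), array([0.637 , 0.1951])) (np.float64(148.0), np.float64(399.0))
(array([446.3, 302.8]), np.int32(155), array([ 0.5805, -0.2292])) (np.float64(26.0), np.float64(-11.0))
(array([431.5, 336.3]), np.int32(200), array([ 0.4987, -0.2542])) (np.float64(-59.0), np.float64(-23.0))
```

View pics/s4.png

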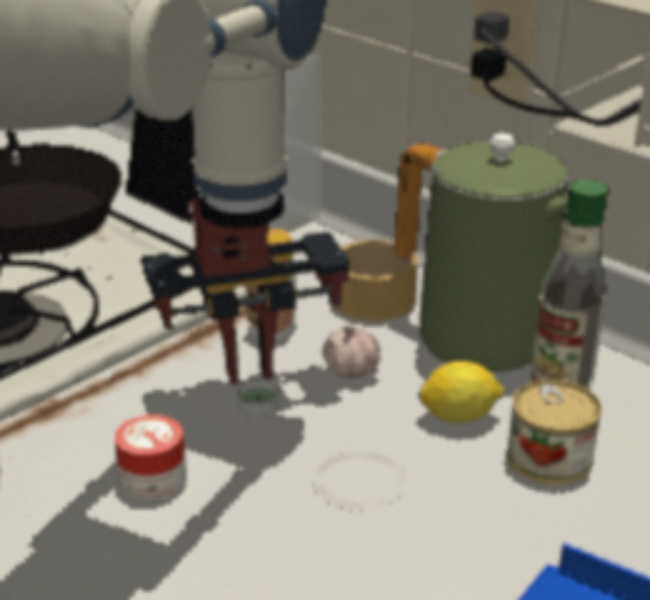

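Crop: the fingers stand just behind tea 1 at (258,397), clear of the jar and garlic. I'll push it diagonally into the lane.

Call:
send_rows([
  [[0, 0, 0], [-5, -1, 2], 24],
  [[0, 0, 0], [-7, 0, 1], 24],
  [[0, 0, 0], [-8, 0, 0], 24],
  [[0, 0, 0], [-8, 0, 0], 24],
  [[0, 0, 0], [-10, 0, 0], 24],
  [[0, 0, 0], [-10, 0, 0], 24],
  [[0, 0, 0], [-10, 0, 0], 24],
  [[0, 0, 0], [-10, 0, 0], 24],
  [[0, 0, 0], [-10, 0, 0], 24],
  [[0, 0, 0], [-10, 0, 0], 24],
])

```text
time: 17.35
eef_pos: [0.6132, 0.1513, 0.0187]
tool_rot: [0.0, 0.867, 0.499, 0.0]
ft_force: [-0.7, 0.7, -0.1]
grip_width: 0.275
grasp_force: 0.1
```

Call:
send_rows([
  [[0, 0, 0], [-10, 0, 0], 24],
  [[0, 0, -0.035], [-10, 0, 0], 24],
  [[0, 0, -0.035], [-10, 0, 0], 24],
  [[0, 0, -0.035], [-10, 0, 0], 24],
  [[0, 0, -0.035], [-10, 0, 0], 24],
  [[0, 0, -0.035], [-10, 0, 0], 24],
  [[0, 0, -0.035], [-10, 0, 0], 24],
  [[0, 0, -0.035], [-10, 0, 0], 24],
  [[0, 0, -0.035], [-6, 0, 0], 24],
  [[0, 0, 0], [0, 0, 0], 24],
])

```text
time: 18.35
eef_pos: [0.578, 0.0729, 0.0186]
tool_rot: [0.0, 0.789, 0.615, -0.0]
ft_force: [0.0, -0.3, -0.6]
grip_width: 0.274
grasp_force: 0.0
```

```bash
python3 - <<'E'
from h import *
im=capture('scene')
T=[t for t in teas('scene',im)]
for t in T: print(t,loc(t[2]))
to(.5348,-.1996,.006,80)
E
```

```text
(array([434.2, 120.6]), np.int32(276), array([1.1887, 0.2104])) (np.float64(695.0), np.float64(328.0))
(array([328.5, 237.8]), np.int32(57), array([0.5704, 0.0489])) (np.float64(59.0), np.float64(265.0))
(array([446.3, 302.8]), np.int32(152), array([ 0.5803, -0.2293])) (np.float64(25.0), np.float64(-11.0))
(array([431.5, 336.3]), np.int32(202), array([ 0.4986, -0.2542])) (np.float64(-59.0), np.float64(-23.0))
t 18.4 pos [0.5782 0.0734 0.0187] yaw 75.82 tilt [ 1.e-04  1.e-04 -1.e+00] F [ 0.1 -0.4  0.5] w 0.27236149341821414
shift [-275.3   24.8   -1.4] ('turn tz', np.float64(-0.073))
```

Call:
send_rows([
  [[0, 0, -0.035], [-6, 0, -1], 24],
  [[0, 0, -0.035], [-10, 0, -1], 24],
  [[0, 0, -0.035], [-10, 0, 0], 24],
  [[0, 0, 0], [-10, 0, 0], 24],
  [[0, 0, 0], [-10, 0, 0], 24],
  [[0, 0, 0], [-10, 0, 0], 24],
  [[0, 0, 0], [-10, 0, 0], 24],
  [[0, 0, 0], [-10, 0, 0], 24],
  [[0, 0, 0], [-10, 0, 0], 24],
  [[0, 0, 0], [-10, 0, 0], 24],
])

```text
time: 19.4
eef_pos: [0.5631, -0.0217, 0.0206]
tool_rot: [-0.0, 0.755, 0.655, -0.0]
ft_force: [-0.5, -0.8, -0.4]
grip_width: 0.277
grasp_force: 0.0
```

Call:
send_rows([
  [[0, 0, 0], [-10, 0, 0], 24],
  [[0, 0, 0], [-10, 0, 0], 24],
  [[0, 0, 0], [-10, 0, 0], 24],
  [[0, 0, 0], [-10, 0, 0], 24],
  [[0, 0, 0], [-10, 0, 0], 24],
  [[0, 0, 0], [-6, 0, 0], 24],
  [[0, 0, 0], [0, 0, 0], 24],
])

```text
time: 20.1
eef_pos: [0.5552, -0.0772, 0.0206]
tool_rot: [0.0, 0.756, 0.655, -0.0]
ft_force: [0.3, -0.2, -0.1]
grip_width: 0.273
grasp_force: 0.0
```

```bash
python3 - <<'E'
from h import *
for t in teas('scene'): print(t,loc(t[2]))
to(.5348,-.2050,.006,82)
E
```

```text
(array([434.4, 120.8]), np.int32(266), array([1.188 , 0.2092])) (np.float64(694.0), np.float64(327.0))
(array([379.4, 277. ]), np.int32(86), array([ 0.5508, -0.1018])) (np.float64(16.0), np.float64(119.0))
(array([446.3, 302.8]), np.int32(155), array([ 0.5805, -0.2293])) (np.float64(26.0), np.float64(-11.0))
(array([431.5, 336.3]), np.int32(202), array([ 0.4986, -0.2542])) (np.float64(-59.0), np.float64(-23.0))
t 20.15 pos [ 0.5553 -0.0766  0.0206] yaw 81.88 tilt [ 0.e+00  2.e-04 -1.e+00] F [-0.4 -0.   0.2] w 0.2716516396904698
shift [-130.    -2.2    0.6] ('turn tz', np.float64(-0.002))
```

Call:
send_rows([
  [[0, 0, 0], [-6, 0, 0], 24],
  [[0, 0, 0], [-10, 0, 0], 24],
  [[0, 0, 0], [-10, 0, 0], 24],
  [[0, 0, 0], [-10, 0, 0], 24],
  [[0, 0, 0], [-10, 0, 0], 24],
  [[0, 0, 0], [-10, 0, 0], 24],
  [[0, 0, 0], [-10, 0, 0], 24],
  [[0, 0, 0], [-10, 0, 0], 24],
  [[0, 0, 0], [-10, 0, 0], 24],
  [[0, 0, 0], [-10, 0, 0], 24],
])

```text
time: 21.15
eef_pos: [0.5417, -0.1722, 0.0206]
tool_rot: [-0.0, 0.755, 0.656, -0.0]
ft_force: [-0.2, 0.3, -0.9]
grip_width: 0.271
grasp_force: 0.0
```

Call:
send_rows([
  [[0, 0, 0], [-7, 0, 0], 24],
  [[0, 0, 0], [-4, 0, 0], 24],
  [[0, 0, 0], [0, 0, 0], 24],
  [[0, 0, 0], [8, 0, 0], 24],
  [[0, 0, 0], [15, 0, 0], 24],
  [[0, 0, 0], [15, 0, 0], 24],
  [[0, 0, 0], [10, 0, -20], 24],
  [[0, 0, 0], [0, 0, -40], 24],
  [[0, 0, 0], [0, 0, -40], 24],
  [[0, 0, 0], [0, 0, -30], 24],
])

```text
time: 22.15
eef_pos: [0.5477, -0.1329, 0.1536]
tool_rot: [0.001, 0.755, 0.656, 0.001]
ft_force: [0.9, 0.0, 0.1]
grip_width: 0.272
grasp_force: 0.0
```

Call:
send_rows([
  [[0, 0, 0], [30, 0, -20], 24],
  [[0, 0, 0], [40, 0, 0], 24],
  [[0, 0, 0], [40, 0, 0], 24],
  [[0, 0, 0], [30, 0, 0], 24],
  [[0, 0, 0], [0, 0, 0], 24],
])

```text
time: 22.65
eef_pos: [0.5667, 0.009, 0.1707]
tool_rot: [-0.001, 0.753, 0.658, 0.001]
ft_force: [-0.2, 0.1, -0.1]
grip_width: 0.271
grasp_force: 0.0
```

```bash
python3 - <<'E'
from h import *
im=capture('scene')
for t in teas('scene',im): print(t,loc(t[2]))
to(.5348,-.2050,.006,82)
cv2.imwrite("pics/s5.png",im[:,:,::-1])
E
```

```text
(array([434.2, 120.7]), np.int32(274), array([1.1887, 0.2102])) (np.float64(695.0), np.float64(328.0))
(array([446.2, 302.8]), np.int32(154), array([ 0.5803, -0.2291])) (np.float64(25.0), np.float64(-11.0))
(array([421. , 309.2]), np.int32(165), array([ 0.5367, -0.2061])) (np.float64(-14.0), np.float64(18.0))
(array([431.5, 336.3]), np.int32(203), array([ 0.4987, -0.2542])) (np.float64(-59.0), np.float64(-23.0))
t 22.7 pos [0.5666 0.007  0.1706] yaw 82.19 tilt [-1.e-04  3.e-04 -1.e+00] F [ 0.6 -0.8 -0. ] w 0.27286952194019576
shift [-214.4   -2.6  150.5] ('turn tz', np.float64(0.003))
```

View pics/s5.png

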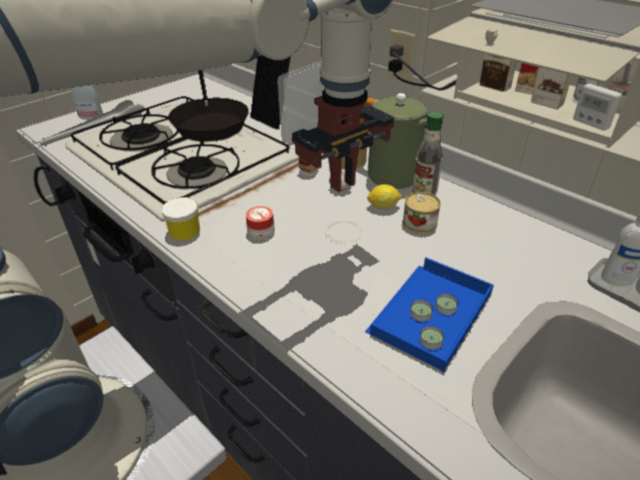

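All three tea lights lie inside the pan, at (421,309), (446,303) and (431,336). The pot at (260,222), tub, tin and lemon haven't moved, and the arm is clear of everything.

```bash
python3 -c "
from station import *
print(job_done())"
```

```text
the job is handed in; nothing more can be done
None
```

All three tea lights were swept into the blue pan and lie wholly inside it; the pot and the other things on the worktop were left alone, and the job was handed in at about 23 s.

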